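Clip the marker into the drawing machine and press its drive gear home

TASK

Get the little drawing machine ready: push the marker straight down past the two sprung orange jaws until it lies seated in the pen cradle with the jaws shut over it, and leave it there. Then pick up the blue gear, turn it until its cross-shaped bore meshes with the splined shaft, slide it down and press it fully home against the sprung orange clutch plate. Finish while still holding the gear pressed fully down, and leave the other things on the desk where they are.

Things in the scene. Friction and masses are not known exactly. Their poses are not given: they have to be found in the camera images.
- marker_mid (a point): Centre of the loose felt marker (cream barrel, green cap), a bar 130 mm long along its y axis, 16 x 16 mm across (it does not roll), 30 g. It lies flat on the desk, its centre 8 mm up.
- machine: Drawing machine, fixed to the desk: low light-wood base 90 (x) x 250 (y) x 10 mm, origin under its centre. At y = +46 mm the pen cradle, at y = -78 mm the grey gearbox housing with the splined shaft. The cradle is two grey forks, 12 mm thick along y, at y = +4 and +88 mm; between them 70 mm are free for fingers down to the base.
- seat (a point): Where the marker's centre comes when seated in the cradle: 40 mm above the desk, axes as the machine's; the marker lies level along y, either way round. Each fork's channel is about 18 mm wide, its floor 8 mm below this point; its fixed front post (-x side) rises 13 mm above this point, then a flared lip to 22 mm above.
- jaw_a (a joint): Angle (rad) of the orange sprung jaw on the +x side of the fork at machine y = +4 mm: 0 shut, grows as it swings outward. Shut, its nose overhangs the channel by about 5 mm, 9 to 27 mm above the seat point, with a steep slippery slope on top. The marker pressed straight down on both slopes swings the jaws aside (5 to 10 N in all) and drops to the floors; the jaws snap back above it.
- jaw_b (a joint): The same for the jaw at machine y = +88 mm.
- gear_mid (a point): Centre of the loose blue gear, about 100 g, 48 mm tall, 24 mm above its underside. Toothed disc 57 mm across, 16 mm thick; on it an upright grip bar 36 mm long (gear x), 12 mm thick (gear y), from 16 to 48 mm above the underside. In the underside, which lies on the desk, is a cross-shaped bore 14 mm deep, slots along gear x and y, 9 mm wide, 28 mm from end to end.
- shaft_top (a point): Top centre of the upright steel splined shaft, 41 mm above the desk: a cross of two blades along this frame's x and y, each 24 mm long, 6 mm thick, with rounded upper edges. The shaft stays stiffly at the angle it is found at (0.25 N m to turn). The gear fits in any of four quarter turns. Fully home, the gear's underside is 13 mm below this point.
- clutch_top (a point): Centre of the top of the orange sprung clutch plate, 44 mm across, round the shaft, at rest 5 mm below the shaft's top. The meshed gear's underside bears on it.
- clutch (a joint): How far the clutch plate is pressed down: 0 at rest (up), 0.008 m fully down. Its spring takes 4 N to start and 12 N fully down; the gear's own weight does not move it.
- mug: Bystander, to be left where it is: green mug, 94 mm tall; origin at its underside.
- toy_car: Bystander, to be left where it is: white toy car, 77 mm long; origin at its underside.
- earbuds: Bystander, to be left where it is: white earbud case, 60 mm; origin at its underside.
- screwdriver: Bystander, to be left where it is: small red-handled screwdriver, 125 mm long; origin at its underside.
Mind the look-alikes: they are no part of the job. Of the things that look like the part that bears marker_mid, the larger one is meant.

How it is judged:
By the outcome, as a careful person would: the job done as asked, in the order asked, and still so for the second after the job is handed in, while the arm keeps its last pose, push and grip.
It also fails if it takes over 61 s, if anything falls off the work surface, if the arm or the gripper's body presses on something with over 40 N, if the wrist force passes 120 N, or if a joint passes its speed limit or range.

ROBOT

A 7-joint arm with a two-finger parallel gripper is mounted at the origin on a cart in front of the work surface, level with it; the furniture and walls round the work are solid. World frame = base frame: x ahead of the robot, y to its left, z up, the work surface at z = 0. Lengths are in m, angles in rad, forces in N, time in s.
With the tool pointing down it reaches from about 0.425 to 0.875 m from the base axis. Payload 4.7 kg.
Tool frame: the origin (TCP) lies at the very end of the fingers, on their centre line; the grasp point (between the pads) lies 19 mm behind it; z points along the fingers, y is the line along which they close (so a half turn about z gives the same grasp; the last joint's range is limited). The gripper opens to 87 mm and grips with 3 to 60 N. Pads are 19 mm wide; open, the fingers measure 117 mm over their backs; the gripper's body (75 mm by 190 mm) begins 51 mm behind the grasp point.
Start: joints at [1.187, 0.321, -0.07, 1.45, 0.023, 1.371, -0.057], TCP at [0.252, -0.599, 0.192] pointing down, gripper open.
Joint ranges: [-2.86, 2.86], [-0.3, 2.09], [-1.38, 1.24], [0.06, 2.45], [-1.56, 4.7], [0.09, 2.05], [-2.69, 2.69]. Speed limits (rad/s): [2.57, 2.57, 3.14, 3.14, 3.14, 3.14, 3.14].

INTERFACE

Orientations are given as a rotation vector (axis times angle).
In Python, from bench import ctrl gives the robot as it stands.
- The arm moves only by the tool jog_arm, never from a script. Its argument "commands" is a list of rows, each a list of 7 numbers: the opening, from 0 (shut) to 1 (fully open), then the shift along the world's x, y, z scaled (see below), then the turn, a rotation vector about the world's x, y, z scaled (see below). A call has exactly 5 rows; each row is the pose to reach, as a shift and turn from the pose commanded when the call began; what a row does not reach only later rows make up. The controller multiplies each number of a shift by 0.5 m and each number of a turn by 30 degrees. A row lasts 1/12 s, in which the tool goes at most 41.7 mm and 7.16 degrees, less where a joint would pass 70% of its speed; a pose out of reach is approached as far as the arm can. A call with a number of a shift or a turn outside -1 to 1 is refused whole. A call with a gripper value outside its range is refused whole. The fingers move at their own pace and stop on an object; "grip_force" is the grip in N (left out, the last holds). Time passes only in rows, so rows that repeat a pose let the fingers close, or fill a call up. It gives the time, the measured TCP pose, the force, the opening and the grip force at its end, in the units of the state.
- ctrl.get_state(): the state, without advancing time (a new reading comes with each control period).
- ctrl.get_image(name): name is "side" or "top"; returns a dict with "frame" (480x640x3 uint8, red, green, blue), "vfov" (degrees; the focal length in pixels is half the picture's height over the tangent of half this angle, whatever the lens; pixels are square), "cx", "cy" (the principal point, pixels), "camera_from_world" (4x4, takes a point from world to camera coordinates). Camera axes: x right, y down, z forward; pixel columns grow to the right and rows downward; lengths in m; the calibration is good to about 2 mm. A picture is of the moment at which its call begins. There is no depth.
- ctrl.close_job(): hands the job in; it is judged then, once.
The state is a dict: "time": time; "joint_positions": joint angles; "qd": joint speeds; "joint_torque": joint torques, N m; "position": TCP position; "tool_rot": TCP orientation; "ft_force": force on the tool from outside, world axes, zero at the start; "torque": the same for the moment, N m; "grip_width": opening from 0.0 (shut) to 1.0 (fully open); "grip_force": force on a finger pad.
Only numpy, scipy, OpenCV 4.12 (cv2) and the standard library are available. Lean on these libraries where they do the work, as an engineer would, in place of code of your own. Each camera call takes 0.05 s, during which the arm holds its last target. There are 200 camera calls.

## Working session

There is one attempt and no reset: what is moved stays moved. The work goes in short steps, Python scripts to look and compute and a tool call to move; the robot and the scene stay as the last step left them, time stands still between calls to the robot, and variables do not carry over. Pictures are saved under pics/ and viewed, at most 10 in all, crops included, and the job is handed in when it is done.

Besides the shell and the picture viewer there is one more tool, called after "Call:" as name(argument=value, ...), one argument or row to a line, values as JSON. jog_arm: Moves the arm, as the interface text tells. Shifts and turns lie within -1 to 1; 1 stands for 0.5 m of shift or 30 degrees of turn. Its arguments: {"type":"object","properties":{"commands":{"type":"array","items":{"type":"array","items":{"type":"number","minimum":-1,"maximum":1}}},"grip_force":{"type":"number"}},"required":["commands"]}

```bash
mkdir -p pics
cat > h.py <<'E'
import numpy as np, cv2
from bench import ctrl
def grab(n,f):
    d=ctrl.get_image(n); cv2.imwrite(f'pics/{f}.png',d['frame'][:,:,::-1])
    np.save(f'pics/{f}.npy',{k:d[k] for k in d},allow_pickle=True); return d
def load(f): return np.load(f'pics/{f}.npy',allow_pickle=True).item()
def foc(d): return 240/np.tan(np.radians(d['vfov'])/2)
def back(d,u,v,z):
    T=np.array(d['camera_from_world']);R=T[:3,:3];c=-R.T@T[:3,3];f=foc(d)
    r=R.T@np.array([(u-d['cx'])/f,(v-d['cy'])/f,1]);return c+r*(z-c[2])/r[2]
def proj(d,p):
    T=np.array(d['camera_from_world']);q=T[:3,:3]@np.array(p)+T[:3,3];return foc(d)*q[:2]/q[2]+[d['cx'],d['cy']]
E
python3 - <<'E'
from h import *
for n in('top','side'):
    d=grab(n,n+'0');T=np.array(d['camera_from_world']);print(d['vfov'],d['cx'],d['cy'],-T[:3,:3].T@T[:3,3],T[2,:3],d.keys())
s=ctrl.get_state();print(s)
E
```

```text
46.91112210599946 321.14273018498744 240.21739665683577 [0.22785084 0.04404349 1.38570604] [ 0.22963624 -0.01574125 -0.97314922] dict_keys(['frame', 'vfov', 'cx', 'cy', 'camera_from_world'])
44.93143365301658 311.2443015585785 241.44770797642795 [-0.70139296  0.19573672  0.96034164] [ 0.79661665 -0.11133994 -0.59414251] dict_keys(['frame', 'vfov', 'cx', 'cy', 'camera_from_world'])
{'time': 0.1, 'joint_positions': array([ 1.18711983,  0.32176408, -0.07008375,  1.45150312,  0.02259799,
        1.37084227, -0.05691205]), 'qd': array([ 0.00084403, -0.00089176, -0.00019803, -0.0008168 , -0.000337  ,
        0.00086242,  0.00049987]), 'joint_torque': array([ 1.29260666e-04, -4.92571020e+01, -4.05642008e-01, -3.13399279e+01,
       -6.42148918e-02,  3.94851691e-02,  5.12520467e-05]), 'position': array([ 0.2515325 , -0.59877085,  0.19058611]), 'tool_rot': array([-3.07801524e+00, -6.20404207e-01,  6.76386319e-04]), 'ft_force': array([-0.34909603,  0.70610465,  0.42862763]), 'torque': array([-0.03267753,  0.02369031, -0.04389157]), 'grip_force': 0.0, 'grip_width': 0.999054944288656}
```

View pics/top0.png

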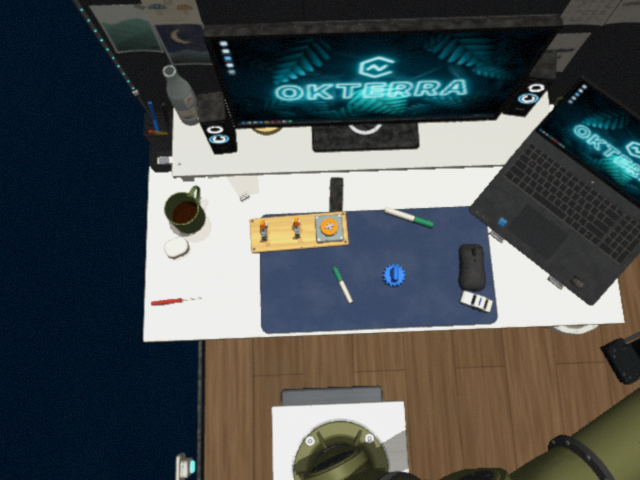

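View pics/side0.png

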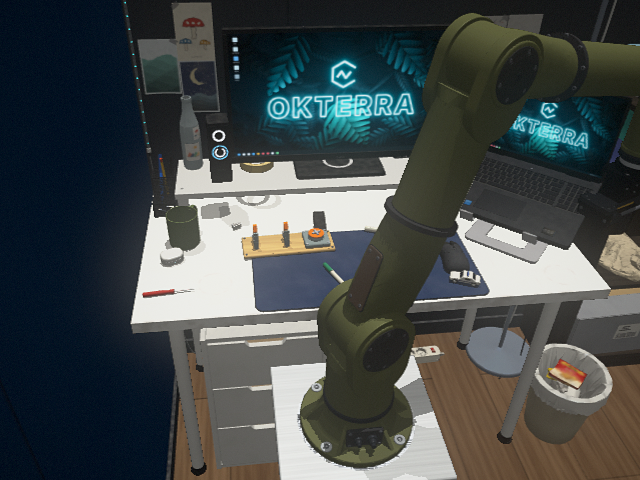

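The top view shows the machine at about (299,231), the blue gear at (394,275), and two markers at (408,217) and (342,284). I'll crop closer to measure them.

Run:
```python
from h import *
d=load('top0');f=d['frame'][195:310,245:445,::-1]
cv2.imwrite('pics/c0.png',cv2.resize(f,None,fx=4,fy=4,interpolation=cv2.INTER_CUBIC))
print(proj(d,[.6,0,0]),proj(d,[.61,0,0]))
```

```text
[328.80206462 222.98377671] [328.64096827 219.26776879]
```

View pics/c0.png

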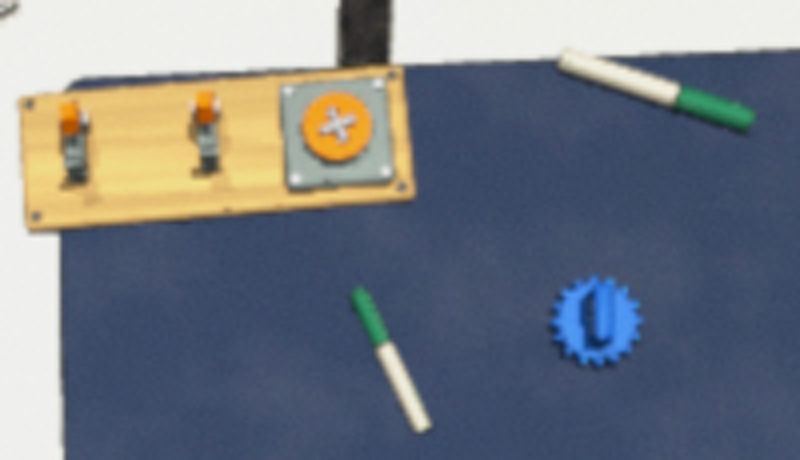

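The crop shows machine corners at (20,97), (402,67), (415,198) and (30,231), and the shaft cross at (337,127). The upper marker runs from (560,60) to (752,120) and is the longer one. The gear is at about (596,320).

```bash
cat >> h.py <<'E'
def mach(d,P,z=.01):
    # fit machine pose from base-top corners (world xy) ; local order: TL,TR,BR,BL = (+x,+y),(+x,-y),(-x,-y),(-x,+y)
    L=np.array([[.045,.125],[.045,-.125],[-.045,-.125],[-.045,.125]]);P=np.array(P)
    c=P.mean(0);Q=P-c;a=np.arctan2((L[:,0]*Q[:,1]-L[:,1]*Q[:,0]).sum(),(L*Q).sum());return c,a
E
python3 - <<'E'
from h import *
d=load('top0')
b=lambda u,v,z:back(d,245+(u+.5)/4-.5,195+(v+.5)/4-.5,z)[:2]
P=[b(*p,.01) for p in [(20,97),(402,67),(415,198),(30,231)]]
c,a=mach(d,P);print('machine',c,np.degrees(a),[np.linalg.norm(P[i]-P[(i+1)%4]) for i in range(4)])
R=np.array([[np.cos(a),-np.sin(a)],[np.sin(a),np.cos(a)]])
print('seat',c+R@[0,.046],'shaft pred',c+R@[0,-.078],'shaft seen',b(337,127,.041))
m1,m2=b(560,60,.008),b(752,120,.008);print('marker',(m1+m2)/2,np.linalg.norm(m1-m2),np.degrees(np.arctan2(*(m1-m2)[::-1])))
m3,m4=b(355,290,.008),b(425,428,.008);print('small',np.linalg.norm(m3-m4),m3,m4)
print('gear',b(596,321,.016))
for A,B in [((324,110),(350,142)),((322,138),(355,120))]:
    v=b(*A,.041)-b(*B,.041);print('blade',np.degrees(np.arctan2(v[1],v[0])),np.linalg.norm(v))
h=cv2.cvtColor(d['frame'],cv2.COLOR_RGB2HSV);w=cv2.inRange(h,(95,120,90),(120,255,255));w[:250]=0;w[300:]=0;w[:,:370]=0;w[:,420:]=0
ys,xs=np.nonzero(w);print('gear hsv',len(xs),xs.min(),xs.max(),ys.min(),ys.max(),back(d,(xs.min()+xs.max())/2,(ys.min()+ys.max())/2,.012))
v=b(604,282,.048)-b(604,336,.048);print('bar',v,np.degrees(np.arctan2(v[1],v[0])),b(604,309,.048))
E
```

```text
machine [0.57738297 0.07787755] 2.775279037905633 [np.float64(0.24723266329362148), np.float64(0.08726828950261434), np.float64(0.24581146012054067), np.float64(0.0886858399684418)]
seat [0.5751557 0.1238236] shaft pred [ 5.81159634e-01 -3.09636062e-05] shaft seen [0.58016684 0.00148923]
marker [ 0.60600122 -0.20668965] 0.12926084460635806 69.73690590716747
small 0.0974916944071068 [ 0.48188447 -0.00647211] [ 0.39289245 -0.0462848 ]
gear [ 0.45501686 -0.15645087]
blade 35.878836747934024 0.026376094030728554
blade 117.22439761916114 0.02385239553040253
gear hsv 421 382 405 263 286 [ 0.4566462  -0.15678741  0.012     ]
bar [ 0.03352826 -0.00234006] -3.9924089210458207 [ 0.45696704 -0.15718983]
```

Call:
jog_arm(
  commands=[
    [1, 0.06, 0.065, 0, 0, 0, 0.12],
    [1, 0.125, 0.14, 0, 0, 0, 0.25],
    [1, 0.19, 0.21, 0, 0, 0, 0.4],
    [1, 0.26, 0.29, 0, 0, 0, 0.55],
    [1, 0.26, 0.29, 0, 0, 0, 0.55],
  ],
)

```text
time: 0.52
position: [0.3851, -0.4499, 0.1913]
tool_rot: [-2.953, -1.067, -0.003]
ft_force: [0.6, -0.2, 0.7]
grip_width: 0.998
grip_force: 0.0
```

Call:
jog_arm(
  commands=[
    [1, 0.06, 0.065, 0, 0, 0, 0.12],
    [1, 0.125, 0.14, 0, 0, 0, 0.25],
    [1, 0.19, 0.21, 0, 0, 0, 0.4],
    [1, 0.26, 0.29, 0, 0, 0, 0.55],
    [1, 0.26, 0.29, 0, 0, 0, 0.55],
  ],
)

```text
time: 0.93
position: [0.5145, -0.3044, 0.1913]
tool_rot: [-2.77, -1.48, -0.003]
ft_force: [0.8, 0.2, -0.8]
grip_width: 0.999
grip_force: 0.0
```

Call:
jog_arm(
  commands=[
    [1, 0.04, 0.045, -0.04, 0, 0, 0.1],
    [1, 0.09, 0.1, -0.09, 0, 0, 0.25],
    [1, 0.14, 0.155, -0.13, 0, 0, 0.35],
    [1, 0.188, 0.204, -0.17, 0, 0, 0.463],
    [1, 0.188, 0.204, -0.17, 0, 0, 0.463],
  ],
)

```text
time: 1.35
position: [0.6074, -0.1969, 0.1014]
tool_rot: [-2.559, -1.806, -0.003]
ft_force: [-0.5, 2.5, -0.6]
grip_width: 0.998
grip_force: 0.0
```

Run:
```python
from h import *
d=grab('top','t1');grab('side','s1');print(ctrl.get_state())
```

```text
{'time': 1.45, 'joint_positions': array([ 0.63890394,  0.38980546, -0.44871659,  1.57217535,  0.17449419,
        1.22348124, -0.19102323]), 'qd': array([ 0.04187897, -0.03835645,  0.04575865, -0.01986055,  0.01629299,
        0.00843315,  0.0024815 ]), 'joint_torque': array([-1.93297327e+00, -4.72561634e+01, -6.36902288e+00, -2.89118832e+01,
       -3.40125170e-01, -7.37196906e-02, -2.84994260e-02]), 'position': array([ 0.60557688, -0.20427565,  0.1044413 ]), 'tool_rot': array([-2.57157122e+00, -1.79805600e+00,  1.93318737e-03]), 'ft_force': array([0.70175929, 0.27849899, 0.01846741]), 'torque': array([-0.10766644, -0.04348078, -0.00911407]), 'grip_force': 0.0, 'grip_width': 0.9976644732611968}
```

Call:
jog_arm(
  commands=[
    [1, 0, -0.004, -0.04, 0, 0, 0],
    [1, 0, -0.004, -0.08, 0, 0, 0],
    [1, 0, -0.004, -0.12, 0, 0, 0],
    [1, 0, -0.004, -0.15, 0, 0, 0],
    [1, 0, -0.004, -0.15, 0, 0, 0],
  ],
)

```text
time: 1.87
position: [0.6023, -0.2111, 0.0286]
tool_rot: [-2.578, -1.789, 0.007]
ft_force: [-0.6, 0.2, -0.7]
grip_width: 1.0
grip_force: 0.0
```

Run:
```python
from h import *
d=grab('top','t2');s=ctrl.get_state();print(s['position'],s['ft_force'])
f=d['frame'];g=load('side0')
print(proj(d,s['position']))
a=f[185:245,370:450,::-1]
s1=grab('side','s2');p=proj(s1,s['position']).astype(int);print(p)
b=s1['frame'][max(p[1]-60,0):p[1]+30,p[0]-60:p[0]+60,::-1]
A=cv2.resize(a,(400,300),interpolation=2);B=cv2.resize(b,(400,300),interpolation=2);cv2.imwrite('pics/c2.png',np.hstack([A,B]))
```

```text
[ 0.60369885 -0.21106077  0.03049245] [0.49811437 0.34532791 0.26842471]
[411.75269959 215.52233539]
[390 224]
```

View pics/c2.png

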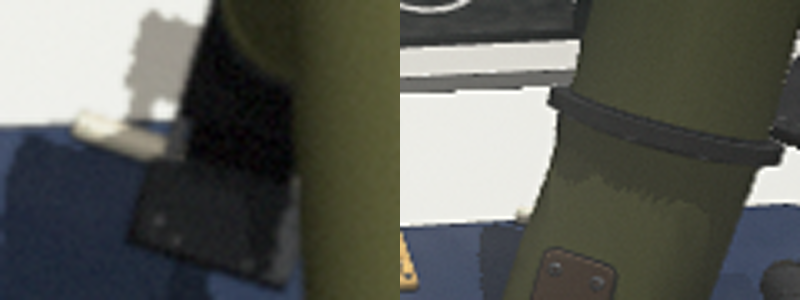

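The gripper hides most of it, but the marker's cream end is still in place, running under the fingers. I'll descend and grip.

Call:
jog_arm(
  commands=[
    [1, 0.003, 0.008, -0.02, 0, 0, 0],
    [1, 0.003, 0.008, -0.04, 0, 0, 0],
    [1, 0.003, 0.008, -0.052, 0, 0, 0],
    [1, 0.003, 0.008, -0.052, 0, 0, 0],
    [1, 0.003, 0.008, -0.052, 0, 0, 0],
  ],
  grip_force=40,
)

```text
time: 2.38
position: [0.6068, -0.2051, 0.005]
tool_rot: [-2.578, -1.795, 0.001]
ft_force: [0.6, -0.6, -0.6]
grip_width: 1.001
grip_force: 0.0
```

Call:
jog_arm(
  commands=[
    [0.5, 0, 0, 0, 0, 0, 0],
    [0.3, 0, 0, 0, 0, 0, 0],
    [0, 0, 0, 0, 0, 0, 0],
    [0, 0, 0, 0, 0, 0, 0],
    [0, 0, 0, 0, 0, 0, 0],
  ],
  grip_force=40,
)

```text
time: 2.8
position: [0.6074, -0.2053, 0.0058]
tool_rot: [2.578, 1.795, 0.0]
ft_force: [-0.1, -0.6, -0.0]
grip_width: 0.705
grip_force: 0.0
```

Call:
jog_arm(
  commands=[
    [0, 0, 0, 0, 0, 0, 0],
    [0, 0, 0, 0, 0, 0, 0],
    [0, 0, 0, 0, 0, 0, 0],
    [0, 0, 0, 0, 0, 0, 0],
    [0, 0, 0, 0, 0, 0, 0],
  ],
)

```text
time: 3.22
position: [0.6073, -0.2053, 0.0056]
tool_rot: [2.578, 1.795, -0.0]
ft_force: [-1.1, 0.1, -0.5]
grip_width: 0.321
grip_force: 0.0
```

Call:
jog_arm(
  commands=[
    [0, 0, 0, -0.003, 0, 0, 0],
    [0, 0, 0, -0.003, 0, 0, 0],
    [0, 0, 0, -0.003, 0, 0, 0],
    [0, 0, 0, -0.003, 0, 0, 0],
    [0, 0, 0, -0.003, 0, 0, 0],
  ],
)

```text
time: 3.63
position: [0.6073, -0.2052, 0.0041]
tool_rot: [2.578, 1.795, 0.0]
ft_force: [0.6, -0.3, -0.1]
grip_width: 0.017
grip_force: 0.0
```

Call:
jog_arm(
  commands=[
    [0, 0, 0, 0, 0, 0, 0],
    [0, 0, 0, 0, 0, 0, 0],
    [0, 0, 0, 0, 0, 0, 0],
    [0, 0, 0, 0, 0, 0, 0],
    [0, 0, 0, 0, 0, 0, 0],
  ],
)

```text
time: 4.05
position: [0.6073, -0.2053, 0.0041]
tool_rot: [2.578, 1.795, 0.0]
ft_force: [0.4, 0.4, -0.1]
grip_width: 0.004
grip_force: 0.0
```

Run:
```python
from h import *
d=grab('top','t3')
o=load('top0')['frame']
A=d['frame'][185:245,370:450,::-1];B=o[185:245,370:450,::-1]
r=lambda a:cv2.resize(a,(400,300),interpolation=2)
cv2.imwrite('pics/c3.png',np.hstack([r(A),r(B)]))
```

```text
(no output)
```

View pics/c3.png

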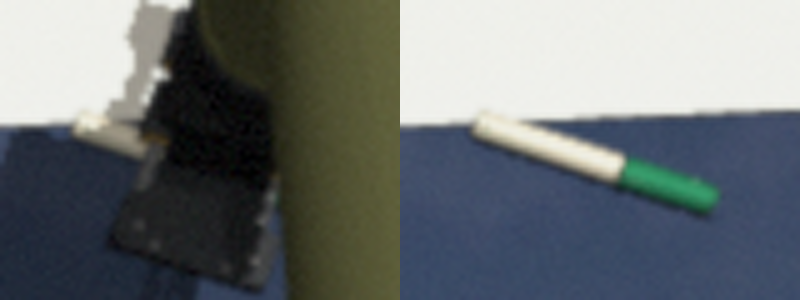

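Run:
```python
from h import *
from scipy.spatial.transform import Rotation as Ro
s=ctrl.get_state();R=Ro.from_rotvec(s['tool_rot']).as_matrix();p=s['position'];print(p,s['joint_positions'],s['grip_width'],s['grip_force'])
d=load('t3')
for z in(-.07,-.1,-.13):
  print(z,[proj(d,p+R@[a,b,z]).round(1) for a in(-.0375,.0375) for b in(-.095,.095)])
for z in (0,-.07): print([proj(d,p+R@[a,b,z]).round(1) for a in(-.01,.01) for b in(-.058,.058)])
S=load('side0');m=[.606,-.2067,.008];v=np.array([np.cos(1.217),np.sin(1.217),0])*.065
print('marker end in side0',proj(S,m+v),'in top',proj(d,m+v),proj(d,m-v))
S=grab('side','s3')
A=d['frame'][165:265,350:460,::-1];b=S['frame'][150:270,290:430,::-1]
cv2.imwrite('pics/c4.png',np.hstack([cv2.resize(A,(440,400),interpolation=2),cv2.resize(load('side0')['frame'][190:290,310:390,::-1],(320,400),interpolation=2)]))
```

```text
[ 0.60728896 -0.20526023  0.00408793] [ 0.61941168  0.48693757 -0.42551738  1.65745633  0.22515106  1.04588274
 -0.23043107] 0.002489712327552685 0.0
-0.07 [array([416.3, 249.7]), array([437. , 179.3]), array([386.8, 240.3]), array([408.3, 170.4])]
-0.1 [array([418.5, 247. ]), array([439.6, 175.2]), array([388.3, 237.4]), array([410.2, 166.1])]
-0.13 [array([420.8, 244.2]), array([442.3, 170.9]), array([389.9, 234.4]), array([412.3, 161.7])]
[array([405.2, 238.9]), array([417.5, 197.9]), array([397.8, 236.5]), array([410.2, 195.6])]
[array([409.7, 232.2]), array([422.5, 189.4]), array([401.8, 229.8]), array([414.8, 187. ])]
marker end in side0 [365.35984735 227.13512251] in top [384.49355692 209.57950703] [432.76615471 224.67166168]
```

View pics/c4.png

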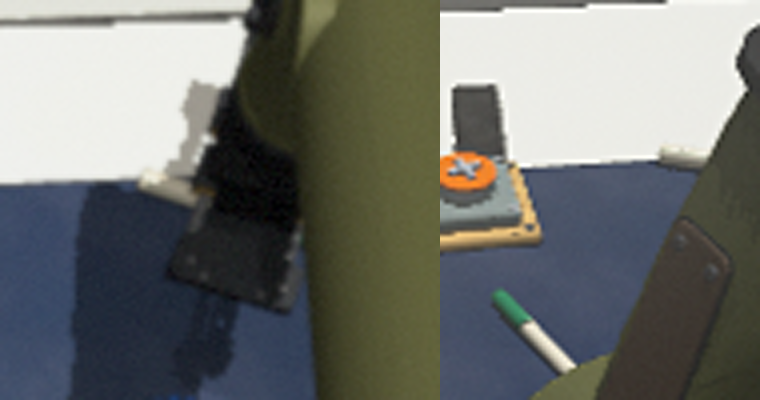

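The marker hasn't moved, yet the fingers shut fully. I'll feel downward gently to check the height reading.

Call:
jog_arm(
  commands=[
    [0, 0, 0, -0.002, 0, 0, 0],
    [0, 0, 0, -0.004, 0, 0, 0],
    [0, 0, 0, -0.006, 0, 0, 0],
    [0, 0, 0, -0.006, 0, 0, 0],
    [0, 0, 0, -0.006, 0, 0, 0],
  ],
)

```text
time: 4.57
position: [0.6072, -0.2052, 0.0009]
tool_rot: [-2.578, -1.795, 0.0]
ft_force: [0.8, 0.2, -0.2]
grip_width: 0.008
grip_force: 0.0
```

Call:
jog_arm(
  commands=[
    [0, 0, 0, -0.002, 0, 0, 0],
    [0, 0, 0, -0.004, 0, 0, 0],
    [0, 0, 0, -0.006, 0, 0, 0],
    [0, 0, 0, -0.008, 0, 0, 0],
    [0, 0, 0, -0.008, 0, 0, 0],
  ],
)

```text
time: 4.98
position: [0.6071, -0.2052, -0.0032]
tool_rot: [-2.578, -1.795, 0.0]
ft_force: [-0.4, 0.3, 0.3]
grip_width: 0.009
grip_force: 0.0
```

Call:
jog_arm(
  commands=[
    [0, 0, 0, -0.002, 0, 0, 0],
    [0, 0, 0, -0.004, 0, 0, 0],
    [0, 0, 0, -0.006, 0, 0, 0],
    [0, 0, 0, -0.008, 0, 0, 0],
    [0, 0, 0, -0.008, 0, 0, 0],
  ],
)

```text
time: 5.4
position: [0.6071, -0.2052, -0.0072]
tool_rot: [-2.578, -1.795, 0.0]
ft_force: [-1.3, -0.1, 0.3]
grip_width: 0.002
grip_force: 0.0
```

The tool reading seems offset from reality. I'll lift and go where both cameras can see the fingertips, over the machine, to measure it.

Call:
jog_arm(
  commands=[
    [0, 0, 0, 0.06, 0, 0, 0],
    [0, 0, 0, 0.13, 0, 0, 0],
    [0, 0, 0, 0.2, 0, 0, 0],
    [0, 0, 0, 0.27, 0, 0, 0],
    [0, 0, 0, 0.28, 0, 0, 0],
  ],
)

```text
time: 5.82
position: [0.6114, -0.2061, 0.1408]
tool_rot: [2.571, 1.79, 0.01]
ft_force: [1.5, -0.2, 0.0]
grip_width: 0.006
grip_force: 0.0
```

Call:
jog_arm(
  commands=[
    [0, -0.01, 0.08, 0, 0, 0, 0.1],
    [0, -0.02, 0.16, 0, 0, 0, 0.2],
    [0, -0.03, 0.24, 0, 0, 0, 0.3],
    [0, -0.032, 0.32, 0, 0, 0, 0.385],
    [0, -0.032, 0.33, 0, 0, 0, 0.385],
  ],
)

```text
time: 6.23
position: [0.5907, -0.0295, 0.1338]
tool_rot: [-2.369, -2.059, -0.006]
ft_force: [0.1, 1.7, 0.4]
grip_width: 0.004
grip_force: 0.0
```

Call:
jog_arm(
  commands=[
    [0, -0.01, 0.08, 0, 0, 0, 0.1],
    [0, -0.02, 0.16, 0, 0, 0, 0.2],
    [0, -0.03, 0.24, 0, 0, 0, 0.3],
    [0, -0.032, 0.32, 0, 0, 0, 0.385],
    [0, -0.032, 0.33, 0, 0, 0, 0.385],
  ],
)

```text
time: 6.65
position: [0.5733, 0.1352, 0.1339]
tool_rot: [-2.15, -2.286, -0.007]
ft_force: [-0.3, 1.2, 0.8]
grip_width: 0.005
grip_force: 0.0
```

Run:
```python
from h import *
ctrl.get_image('top')
t=grab('top','t5');S=grab('side','s5');s=ctrl.get_state();p=s['position'];print(p,s['tool_rot'],s['grip_width'])
out=[]
for d in(t,S):
    u=proj(d,p).astype(int);x0=max(u[0]-45,0);y0=max(u[1]-75,0);print(proj(d,p),x0,y0)
    im=d['frame'][y0:y0+120,x0:x0+80,::-1];out.append(cv2.resize(im,(400,600),interpolation=2))
cv2.imwrite('pics/c5.png',np.hstack(out))
```

```text
[0.5752577  0.12497933 0.13299226] [ 2.16492452e+00  2.27587995e+00 -5.41977933e-04] 0.00479872186662987
[277.18277425 220.29628465] 232 145
[271.25519155 205.47230123] 226 130
```

View pics/c5.png

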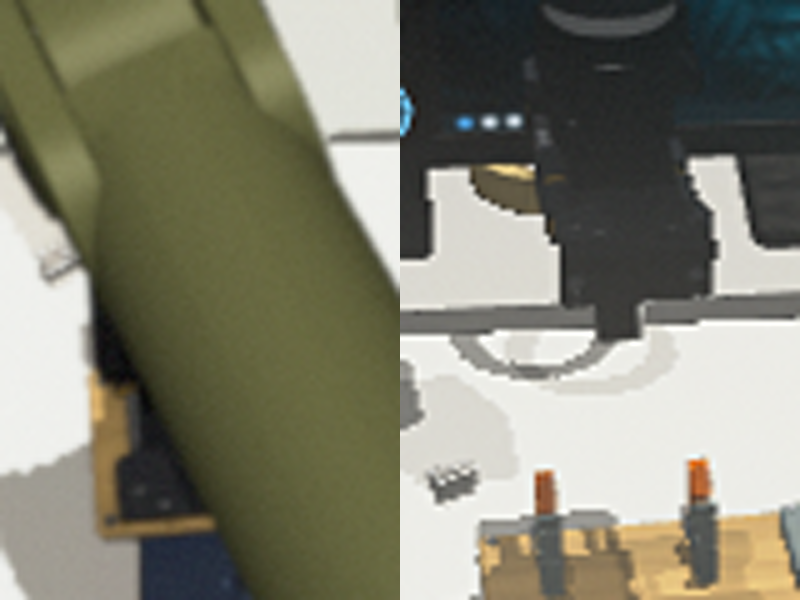

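In the side view the fingertip's bottom centre is at about (269.8,197.6), while the reading predicts (271.3,205.5). The tip really sits about 20 mm off the reading. I'll touch the free desk in front of the machine to pin down z, and see x and y there.

Call:
jog_arm(
  commands=[
    [0, -0.07, 0, 0, 0, 0, 0],
    [0, -0.14, 0, 0, 0, 0, 0],
    [0, -0.21, 0, 0, 0, 0, 0],
    [0, -0.28, 0, 0, 0, 0, 0],
    [0, -0.28, 0, 0, 0, 0, 0],
  ],
)

```text
time: 7.22
position: [0.4296, 0.1219, 0.1322]
tool_rot: [2.169, 2.271, -0.01]
ft_force: [0.2, 1.0, -0.7]
grip_width: 0.005
grip_force: 0.0
```

Call:
jog_arm(
  commands=[
    [0, 0, 0, -0.06, 0, 0, 0],
    [0, 0, 0, -0.12, 0, 0, 0],
    [0, 0, 0, -0.18, 0, 0, 0],
    [0, 0, 0, -0.24, 0, 0, 0],
    [0, 0, 0, -0.25, 0, 0, 0],
  ],
)

```text
time: 7.63
position: [0.4321, 0.1216, 0.004]
tool_rot: [-2.168, -2.268, 0.01]
ft_force: [-1.5, -1.0, 0.6]
grip_width: 0.004
grip_force: 0.0
```

Call:
jog_arm(
  commands=[
    [0, 0, 0, -0.004, 0, 0, 0],
    [0, 0, 0, -0.009, 0, 0, 0],
    [0, 0, 0, -0.014, 0, 0, 0],
    [0, 0, 0, -0.018, 0, 0, 0],
    [0, 0, 0, -0.022, 0, 0, 0],
  ],
)

```text
time: 8.05
position: [0.4365, 0.1247, -0.0019]
tool_rot: [2.166, 2.273, 0.003]
ft_force: [-0.3, -0.2, 0.1]
grip_width: 0.002
grip_force: 0.0
```

Run:
```python
from h import *
grab('top','t6');S=grab('side','s6');s=ctrl.get_state();p=s['position'];print(p,s['tool_rot'],s['ft_force'])
u=proj(S,p);print(u)
f=S['frame'];x0=int(u[0])-50;y0=int(u[1])-60
cv2.imwrite('pics/c6.png',cv2.resize(f[y0:y0+90,x0:x0+100,::-1],(600,540),interpolation=2));print(x0,y0)
```

```text
[ 0.43568197  0.12468362 -0.0024918 ] [2.16623889e+00 2.27406745e+00 7.81522046e-04] [ 0.1711303   0.44971951 -1.19292533]
[276.35529168 279.53081246]
226 219
```

Call:
jog_arm(
  commands=[
    [0, 0, 0, -0.004, 0, 0, 0],
    [0, 0, 0, -0.008, 0, 0, 0],
    [0, 0, 0, -0.012, 0, 0, 0],
    [0, 0, 0, -0.016, 0, 0, 0],
    [0, 0, 0, -0.018, 0, 0, 0],
  ],
)

```text
time: 8.57
position: [0.435, 0.1247, -0.0123]
tool_rot: [-2.167, -2.275, 0.001]
ft_force: [-0.1, -0.2, -0.1]
grip_width: 0.006
grip_force: 0.0
```

Call:
jog_arm(
  commands=[
    [0, 0, 0, -0.003, 0, 0, 0],
    [0, 0, 0, -0.006, 0, 0, 0],
    [0, 0, 0, -0.008, 0, 0, 0],
    [0, 0, 0, -0.01, 0, 0, 0],
    [0, 0, 0, -0.01, 0, 0, 0],
  ],
)

```text
time: 8.98
position: [0.4351, 0.1247, -0.0171]
tool_rot: [-2.167, -2.275, 0.0]
ft_force: [0.1, -0.7, -0.2]
grip_width: 0.006
grip_force: 0.0
```

Call:
jog_arm(
  commands=[
    [0, 0, 0, -0.002, 0, 0, 0],
    [0, 0, 0, -0.003, 0, 0, 0],
    [0, 0, 0, -0.005, 0, 0, 0],
    [0, 0, 0, -0.006, 0, 0, 0],
    [0, 0, 0, -0.006, 0, 0, 0],
  ],
)

```text
time: 9.4
position: [0.4352, 0.1247, -0.02]
tool_rot: [-2.167, -2.275, 0.0]
ft_force: [-0.1, 0.2, -0.1]
grip_width: 0.003
grip_force: 0.0
```

Run:
```python
from h import *
S=grab('side','s7');s=ctrl.get_state();p=s['position'];print(p,s['ft_force'])
u=proj(S,p);print(u)
x0=int(u[0])-50;y0=int(u[1])-60
a=S['frame'][y0:y0+90,x0:x0+100,::-1];a=cv2.convertScaleAbs(a,alpha=2.2,beta=10)
cv2.imwrite('pics/c7.png',cv2.resize(a,(600,540),interpolation=2));print(x0,y0)
```

```text
[ 0.43521734  0.12470337 -0.01998669] [ 3.59046005e-01  8.34071276e-01 -7.54310433e-04]
[276.47708258 284.84146593]
226 224
```

View pics/c7.png

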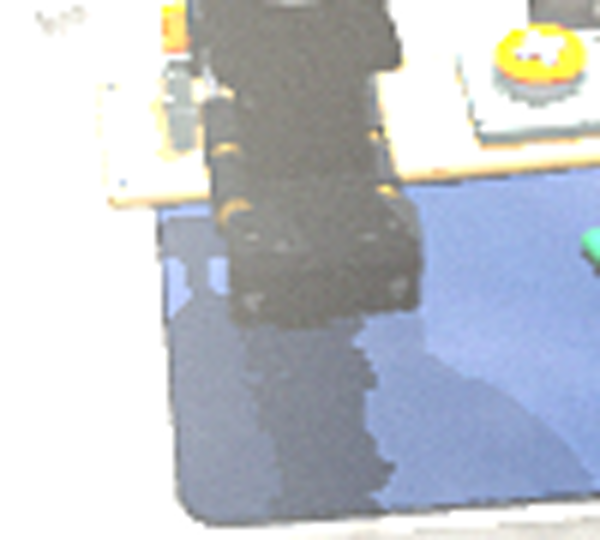

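Run:
```python
from h import *
from scipy.spatial.transform import Rotation as Ro
from scipy.optimize import least_squares
Rz=lambda v:Ro.from_rotvec(v).as_matrix()
def run(obs):
    f=lambda b:np.concatenate([proj(load(n),np.array(p)+b+Rz(r)@l)-np.array(q) for n,p,r,l,q in obs])
    o=least_squares(f,np.zeros(3));print(o.x,o.fun.round(1),f(np.zeros(3)).round(1))
s7p,s7r=[.4352,.1247,-.02],[-2.167,-2.275,0]
t5p,t5r=[.57526,.12498,.13299],[2.16492,2.27588,0]
for n,p,r in(('s7',s7p,s7r),('t3',[.60729,-.20526,.0041],[2.578,1.795,0])):
  print(n,[( a,b,proj(load(n),np.array(p)+Rz(r)@[a,b,-.07]).round(1)) for a in(-.0375,.0375) for b in (-.095,.095)])
tip=('s5',t5p,t5r,[0,0,0],[269.8,197.6])
# body corners nearest the robot
run([tip,('s7',s7p,s7r,[.0375,-.095,-.07],[266,278]),('s7',s7p,s7r,[-.0375,-.095,-.07],[296,275.3])]) if 1 else 0
run([tip,('t3',[.60729,-.20526,.0041],[2.578,1.795,0],[.0375,-.095,-.07],[392.5,234]),('t3',[.60729,-.20526,.0041],[2.578,1.795,0],[-.0375,-.095,-.07],[422.5,243])])
```

```text
s7 [(-0.0375, -0.095, array([296.6, 286.8])), (-0.0375, 0.095, array([285.6, 240.1])), (0.0375, -0.095, array([265.3, 289.9])), (0.0375, 0.095, array([257.3, 242.6]))]
t3 [(-0.0375, -0.095, array([416.4, 249.7])), (-0.0375, 0.095, array([437. , 179.3])), (0.0375, -0.095, array([386.8, 240.3])), (0.0375, 0.095, array([408.3, 170.4]))]
[ 0.05522693 -0.00319337 -0.01021191] [ 1.3 -0.1 -0.7  0.2 -0.5 -0.1] [ 1.5  7.9 -0.7 11.9  0.6 11.5]
[ 0.01057581 -0.00766361  0.02010159] [ 3.9 -1.  -1.8  0.  -1.8  0.5] [ 1.5  7.9 -5.7  6.3 -6.1  6.7]
```

Call:
jog_arm(
  commands=[
    [0, 0, 0, -0.002, 0, 0, 0],
    [0, 0, 0, -0.004, 0, 0, 0],
    [0, 0, 0, -0.006, 0, 0, 0],
    [0, 0, 0, -0.008, 0, 0, 0],
    [0, 0, 0, -0.008, 0, 0, 0],
  ],
)

```text
time: 9.87
position: [0.4351, 0.1247, -0.0242]
tool_rot: [-2.167, -2.275, 0.0]
ft_force: [0.0, -0.6, 0.1]
grip_width: 0.008
grip_force: 0.0
```

Call:
jog_arm(
  commands=[
    [0, 0, 0, -0.002, 0, 0, 0],
    [0, 0, 0, -0.004, 0, 0, 0],
    [0, 0, 0, -0.006, 0, 0, 0],
    [0, 0, 0, -0.008, 0, 0, 0],
    [0, 0, 0, -0.008, 0, 0, 0],
  ],
)

```text
time: 10.28
position: [0.4351, 0.1247, -0.0281]
tool_rot: [-2.167, -2.275, 0.0]
ft_force: [-0.1, -1.1, 0.1]
grip_width: 0.005
grip_force: 0.0
```

Call:
jog_arm(
  commands=[
    [0, 0, 0, -0.002, 0, 0, 0],
    [0, 0, 0, -0.004, 0, 0, 0],
    [0, 0, 0, -0.006, 0, 0, 0],
    [0, 0, 0, -0.008, 0, 0, 0],
    [0, 0, 0, -0.008, 0, 0, 0],
  ],
)

```text
time: 10.7
position: [0.4353, 0.1247, -0.0306]
tool_rot: [2.167, 2.274, -0.002]
ft_force: [-5.6, -0.9, 15.5]
grip_width: 0.003
grip_force: 7.9
```

Contact came at a reading of −0.030, so true z is the reading plus about 30 mm. Next I'll work out the x and y offset from the side view of the tip (s5), using that z.

Run:
```python
from h import *
S=load('s5');r=np.array([.57526,.12498,.13299])
q=back(S,269.8,197.6,r[2]+.030);print('front edge',q,'minus reading',q-r)
for u in(345,): pass
s=ctrl.get_state();print(s['position'],s['ft_force'],s['joint_positions'])
# dark mask silhouette near tip, s5
g=S['frame'].max(2)
for v in range(188,202): 
    row=np.nonzero(g[v,255:290]<70)[0]+255;print(v,(row.min(),row.max(),len(row)) if len(row) else None)
```

```text
front edge [0.56638735 0.1286711  0.16299   ] minus reading [-0.00887265  0.0036911   0.03      ]
[ 0.43534     0.12469636 -0.0306202 ] [-5.58514914 -0.86623142 15.47771619] [ 0.33809528  0.21687938 -0.71818255  2.12860776  0.1895361   0.85861328
 -0.44470545]
188 (np.int64(258), np.int64(287), 29)
189 (np.int64(258), np.int64(283), 26)
190 (np.int64(258), np.int64(273), 16)
191 (np.int64(259), np.int64(272), 9)
192 (np.int64(265), np.int64(272), 8)
193 (np.int64(265), np.int64(272), 8)
194 (np.int64(266), np.int64(272), 7)
195 (np.int64(266), np.int64(272), 7)
196 (np.int64(266), np.int64(272), 7)
197 (np.int64(266), np.int64(271), 6)
198 None
199 None
200 None
201 None
```

Call:
jog_arm(
  commands=[
    [0, 0, 0, 0.05, 0, 0, 0],
    [0, 0, 0, 0.1, 0, 0, 0],
    [0, 0, 0, 0.15, 0, 0, 0],
    [0, 0, 0, 0.2, 0, 0, 0],
    [0, 0, 0, 0.2, 0, 0, 0],
  ],
)

```text
time: 11.12
position: [0.4389, 0.1257, 0.0726]
tool_rot: [2.163, 2.27, 0.01]
ft_force: [1.0, 1.0, 0.6]
grip_width: 0.005
grip_force: 0.0
```

The horizontal offset is small, about (+2,+3) mm, so the error is nearly all in z at +30 mm. I'll go back to the marker with the gripper open.

Call:
jog_arm(
  commands=[
    [1, 0.04, -0.08, 0.03, 0, 0, -0.1],
    [1, 0.08, -0.16, 0.06, 0, 0, -0.2],
    [1, 0.12, -0.24, 0.06, 0, 0, -0.3],
    [1, 0.16, -0.32, 0.06, 0, 0, -0.385],
    [1, 0.17, -0.334, 0.06, 0, 0, -0.385],
  ],
)

```text
time: 11.53
position: [0.5216, -0.0477, 0.0979]
tool_rot: [2.39, 2.036, -0.001]
ft_force: [0.6, -0.2, -0.2]
grip_width: 0.298
grip_force: 0.0
```

Call:
jog_arm(
  commands=[
    [1, 0.04, -0.08, 0, 0, 0, -0.1],
    [1, 0.08, -0.16, 0, 0, 0, -0.2],
    [1, 0.12, -0.24, 0, 0, 0, -0.3],
    [1, 0.16, -0.32, 0, 0, 0, -0.385],
    [1, 0.17, -0.334, 0, 0, 0, -0.385],
  ],
)

```text
time: 11.95
position: [0.6056, -0.2163, 0.0967]
tool_rot: [2.584, 1.783, -0.003]
ft_force: [-0.5, -1.2, -0.9]
grip_width: 0.683
grip_force: 0.0
```

Call:
jog_arm(
  commands=[
    [1, 0, 0, -0.03, 0, 0, 0],
    [1, 0, 0, -0.06, 0, 0, 0],
    [1, 0, 0, -0.09, 0, 0, 0],
    [1, 0, 0, -0.12, 0, 0, 0],
    [1, 0, 0, -0.12, 0, 0, 0],
  ],
)

```text
time: 12.37
position: [0.6024, -0.2085, 0.0337]
tool_rot: [-2.574, -1.792, 0.006]
ft_force: [0.0, 0.9, -0.1]
grip_width: 0.982
grip_force: 0.0
```

Call:
jog_arm(
  commands=[
    [1, 0, 0, -0.04, 0, 0, 0],
    [1, 0, 0, -0.08, 0, 0, 0],
    [1, 0, 0, -0.11, 0, 0, 0],
    [1, 0, 0, -0.127, 0, 0, 0],
    [0.6, 0, 0, -0.127, 0, 0, 0],
  ],
)

```text
time: 12.78
position: [0.6037, -0.2088, -0.0274]
tool_rot: [-2.576, -1.793, 0.003]
ft_force: [-0.1, -0.4, -1.2]
grip_width: 0.972
grip_force: 0.0
```

Call:
jog_arm(
  commands=[
    [0.3, 0, 0, 0, 0, 0, 0],
    [0, 0, 0, 0, 0, 0, 0],
    [0, 0, 0, 0, 0, 0, 0],
    [0, 0, 0, 0, 0, 0, 0],
    [0, 0, 0, 0, 0, 0, 0],
  ],
  grip_force=40,
)

```text
time: 13.2
position: [0.6059, -0.2095, -0.0245]
tool_rot: [2.577, 1.794, 0.001]
ft_force: [0.9, -0.6, -0.8]
grip_width: 0.631
grip_force: 0.0
```

Call:
jog_arm(
  commands=[
    [0, 0, 0, 0, 0, 0, 0],
    [0, 0, 0, 0, 0, 0, 0],
    [0, 0, 0, 0, 0, 0, 0],
    [0, 0, 0, 0, 0, 0, 0],
    [0, 0, 0, 0, 0, 0, 0],
  ],
)

```text
time: 13.62
position: [0.6053, -0.2093, -0.0254]
tool_rot: [2.578, 1.795, -0.0]
ft_force: [-0.8, 0.3, -0.4]
grip_width: 0.253
grip_force: 0.0
```

Call:
jog_arm(
  commands=[
    [0, 0, 0, 0, 0, 0, 0],
    [0, 0, 0, 0, 0, 0, 0],
    [0, 0, 0, 0, 0, 0, 0],
    [0, 0, 0, 0, 0, 0, 0],
    [0, 0, 0, 0, 0, 0, 0],
  ],
)

```text
time: 14.03
position: [0.6053, -0.2093, -0.0255]
tool_rot: [-2.578, -1.795, 0.0]
ft_force: [-0.3, 0.2, -0.2]
grip_width: 0.174
grip_force: 40.0
```

Gripped: opening 0.174 is about 15 mm, at 40 N. I'll lift and carry it above the cradle.

Call:
jog_arm(
  commands=[
    [0, 0, 0, 0.03, 0, 0, 0],
    [0, 0, 0, 0.08, 0, 0, 0],
    [0, 0, 0, 0.14, 0, 0, 0],
    [0, 0, 0, 0.2, 0, 0, 0],
    [0, 0, 0, 0.2, 0, 0, 0],
  ],
  grip_force=50,
)

```text
time: 14.45
position: [0.6098, -0.2103, 0.0817]
tool_rot: [2.571, 1.79, 0.01]
ft_force: [1.0, -0.6, 0.4]
grip_width: 0.168
grip_force: 50.0
```

Call:
jog_arm(
  commands=[
    [0, -0.01, 0.07, 0.02, 0, 0, 0.1],
    [0, -0.02, 0.15, 0.02, 0, 0, 0.2],
    [0, -0.03, 0.23, 0.02, 0, 0, 0.3],
    [0, -0.032, 0.31, 0.02, 0, 0, 0.385],
    [0, -0.032, 0.33, 0.02, 0, 0, 0.385],
  ],
)

```text
time: 14.87
position: [0.5887, -0.0348, 0.0851]
tool_rot: [-2.371, -2.057, -0.005]
ft_force: [-0.2, 1.3, 0.6]
grip_width: 0.169
grip_force: 50.0
```

Call:
jog_arm(
  commands=[
    [0, -0.01, 0.08, 0, 0, 0, 0.1],
    [0, -0.02, 0.16, 0, 0, 0, 0.2],
    [0, -0.03, 0.24, 0, 0, 0, 0.3],
    [0, -0.032, 0.32, 0, 0, 0, 0.385],
    [0, -0.032, 0.33, 0, 0, 0, 0.385],
  ],
)

```text
time: 15.28
position: [0.5714, 0.1313, 0.0853]
tool_rot: [-2.15, -2.286, -0.008]
ft_force: [-0.3, 1.1, 0.0]
grip_width: 0.17
grip_force: 50.0
```

Call:
jog_arm(
  commands=[
    [0, 0, 0, -0.01, 0, 0, 0],
    [0, 0, 0, -0.01, 0, 0, 0],
    [0, 0, 0, -0.01, 0, 0, 0],
    [0, 0, 0, -0.01, 0, 0, 0],
    [0, 0, 0, -0.01, 0, 0, 0],
  ],
)

```text
time: 15.7
position: [0.5737, 0.1186, 0.0794]
tool_rot: [2.17, 2.271, -0.001]
ft_force: [-0.6, -0.5, -0.5]
grip_width: 0.171
grip_force: 50.0
```

Run:
```python
from h import *
S=grab('side','s8');t=grab('top','t8');s=ctrl.get_state();p=s['position'];print(p,s['tool_rot'],s['ft_force'],s['grip_width'])
c=p+[.002,.003,.0335];a=np.radians(92.8);v=np.array([np.cos(a),np.sin(a),0])*.065
for d in(S,t):print('pred ends +y,-y,mid',proj(d,c+v),proj(d,c-v),proj(d,c))
x0,y0=225,150
A=cv2.resize(S['frame'][y0:y0+120,x0:x0+110,::-1],(550,600),interpolation=2)
B=cv2.resize(t['frame'][180:270,240:290,::-1],(250,450),interpolation=2);B=np.vstack([B,np.zeros((150,250,3),np.uint8)])
cv2.imwrite('pics/c8.png',np.hstack([A,B]))
```

```text
[0.57359556 0.11943965 0.07959169] [ 2.16900254e+00  2.27221314e+00 -1.78711668e-04] [-0.46465307 -0.53969143 -0.62902302] 0.1718830656027556
pred ends +y,-y,mid [247.67269173 213.70107731] [296.77030095 209.73588735] [272.37818259 211.70582813]
pred ends +y,-y,mid [251.54884241 224.59551405] [306.04782398 220.08533491] [278.83456287 222.33742621]
```

View pics/c8.png

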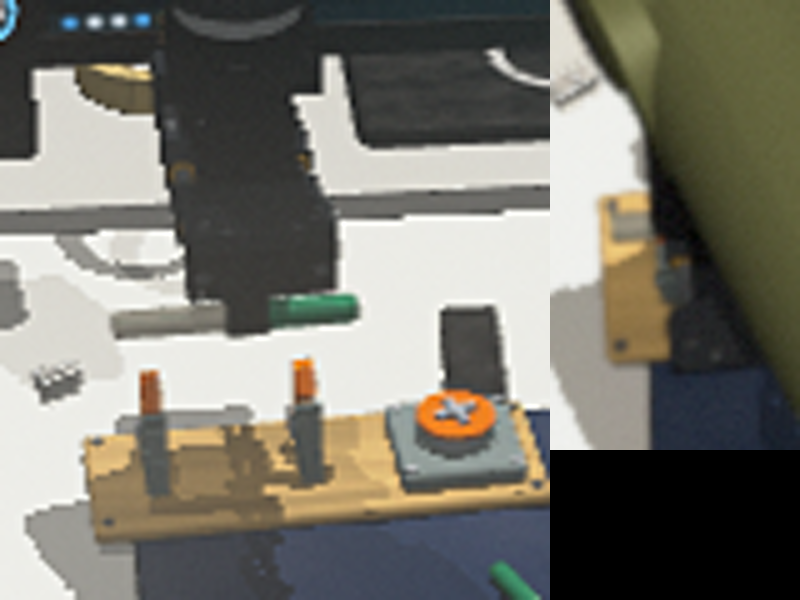

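Side view: marker ends at (247.4,215) and (296.6,211.4), close to the prediction. Top view: the +y end is at (252.4,224.8). I'll triangulate the residual offset.

Run:
```python
from h import *
from scipy.optimize import least_squares
S,t=load('s8'),load('t8');p=np.array([.5736,.1194,.0796])
def f(x):
    c=p+x[:3];a=x[3];v=np.array([np.cos(a),np.sin(a),0])*.065
    return np.concatenate([proj(S,c+v)-[247.4,215],proj(S,c-v)-[296.6,211.4],proj(t,c+v)-[252.4,224.8]])
o=least_squares(f,[0,0,.03,1.6],x_scale=[.01,.01,.01,.1]);print(o.x[:3],np.degrees(o.x[3]),o.fun.round(2),'marker',p+o.x[:3])
# machine in side view: refit from side0 base-top corners seen in c8 (crop 5x at 225,150)
q=lambda u,v:back(S,225+(u+.5)/5-.5,150+(v+.5)/5-.5,.01)[:2]
print('side L-back',q(85,438),'L-front',q(97,541))
c0=np.array([.57738,.07788]);a=np.radians(2.775);R=np.array([[np.cos(a),-np.sin(a)],[np.sin(a),np.cos(a)]])
print('top   L-back',c0+R@[.045,.125],'L-front',c0+R@[-.045,.125])
b=lambda u,v,z:back(S,225+(u+.5)/5-.5,150+(v+.5)/5-.5,z)[:2]
print('shaft in side',b(457,410,.041),'clutch ctr',b(456,413,.036),'top pred',c0+R@[0,-.078])
# fork lip tops (seat z+22=.062) local x -? 
for y in(.004,.088):
  for x in(-.009,.009):
    print(y,x,[(proj(S,[*(c0+R@[x,y]),z])-[225,150])*5 for z in(.062,.067)])
```

```text
[0.00266417 0.00289982 0.02821256] 92.43293739079982 [ 0.4   0.14  0.21 -0.06 -0.55 -0.08] marker [0.57626417 0.12229982 0.10781256]
side L-back [0.61172162 0.20742697] L-front [0.5183107  0.20381779]
top   L-back [0.61627549 0.20491205] L-front [0.52638102 0.20055479]
shaft in side [0.57482966 0.00489181] clutch ctr [0.57901685 0.00477149] top pred [ 5.81156288e-01 -2.85338456e-05]
0.004 -0.009 [array([316.21763782, 391.46318127]), array([316.17229829, 383.83338554])]
0.004 0.009 [array([311.52347241, 372.52347627]), array([311.46965666, 364.92699352])]
0.088 -0.009 [array([159.92675048, 404.77449571]), array([159.57999893, 397.10809978])]
0.088 0.009 [array([156.62035979, 385.56057146]), array([156.2704668, 377.9275689])]
```

Allowing for the offset between the two cameras, the marker is aligned in x and needs about +4 mm in y. Descending to just above the jaws.

Call:
jog_arm(
  commands=[
    [0, 0, 0.008, -0.02, 0, 0, 0],
    [0, 0, 0.008, -0.04, 0, 0, 0],
    [0, 0, 0.008, -0.06, 0, 0, 0],
    [0, 0, 0.008, -0.07, 0, 0, 0],
    [0, 0, 0.008, -0.07, 0, 0, 0],
  ],
  grip_force=60,
)

```text
time: 16.22
position: [0.5716, 0.1243, 0.0423]
tool_rot: [-2.165, -2.273, 0.005]
ft_force: [0.8, 0.1, 0.2]
grip_width: 0.167
grip_force: 60.0
```

Call:
jog_arm(
  commands=[
    [0, 0, 0, -0.006, 0, 0, 0],
    [0, 0, 0, -0.012, 0, 0, 0],
    [0, 0, 0, -0.018, 0, 0, 0],
    [0, 0, 0, -0.024, 0, 0, 0],
    [0, 0, 0, -0.028, 0, 0, 0],
  ],
)

```text
time: 16.63
position: [0.5733, 0.1247, 0.0303]
tool_rot: [2.167, 2.275, 0.0]
ft_force: [-0.9, -0.2, 0.5]
grip_width: 0.169
grip_force: 60.0
```

Call:
jog_arm(
  commands=[
    [0, 0, 0, -0.006, 0, 0, 0],
    [0, 0, 0, -0.01, 0, 0, 0],
    [0, 0, 0, -0.014, 0, 0, 0],
    [0, 0, 0, -0.018, 0, 0, 0],
    [0, 0, 0, -0.02, 0, 0, 0],
  ],
)

```text
time: 17.05
position: [0.5755, 0.1253, 0.0226]
tool_rot: [2.164, 2.273, 0.006]
ft_force: [-0.4, -0.5, 8.0]
grip_width: 0.17
grip_force: 60.0
```

Call:
jog_arm(
  commands=[
    [0, 0, 0, -0.006, 0, 0, 0],
    [0, 0, 0, -0.01, 0, 0, 0],
    [0, 0, 0, -0.014, 0, 0, 0],
    [0, 0, 0, -0.016, 0, 0, 0],
    [0, 0, 0, -0.016, 0, 0, 0],
  ],
)

```text
time: 17.47
position: [0.5755, 0.1253, 0.0143]
tool_rot: [2.165, 2.273, 0.006]
ft_force: [0.5, -0.9, 4.8]
grip_width: 0.17
grip_force: 60.0
```

Call:
jog_arm(
  commands=[
    [0, 0, 0, -0.005, 0, 0, 0],
    [0, 0, 0, -0.008, 0, 0, 0],
    [0, 0, 0, -0.011, 0, 0, 0],
    [0, 0, 0, -0.014, 0, 0, 0],
    [0, 0, 0, -0.014, 0, 0, 0],
  ],
)

```text
time: 17.88
position: [0.5755, 0.1252, 0.007]
tool_rot: [2.165, 2.273, 0.006]
ft_force: [3.2, -0.3, 6.6]
grip_width: 0.17
grip_force: 60.0
```

Call:
jog_arm(
  commands=[
    [0, 0, 0, -0.002, 0, 0, 0],
    [0, 0, 0, -0.004, 0, 0, 0],
    [0, 0, 0, -0.006, 0, 0, 0],
    [0, 0, 0, -0.006, 0, 0, 0],
    [0, 0, 0, -0.006, 0, 0, 0],
  ],
)

```text
time: 18.3
position: [0.5756, 0.1251, 0.0069]
tool_rot: [2.164, 2.272, 0.004]
ft_force: [-4.8, -2.2, 24.1]
grip_width: 0.168
grip_force: 60.0
```

The marker reached the floor: 24 N at a reading of 0.0069, where 0.0065 was expected. I'll ease off, release and lift.

Call:
jog_arm(
  commands=[
    [0, 0, 0, 0.004, 0, 0, 0],
    [0.3, 0, 0, 0.004, 0, 0, 0],
    [0.5, 0, 0, 0.004, 0, 0, 0],
    [0.5, 0, 0, 0.004, 0, 0, 0],
    [0.5, 0, 0, 0.004, 0, 0, 0],
  ],
)

```text
time: 18.72
position: [0.5722, 0.1244, 0.0036]
tool_rot: [-2.166, -2.274, 0.003]
ft_force: [-0.7, -0.2, -0.0]
grip_width: 0.386
grip_force: 0.0
```

Call:
jog_arm(
  commands=[
    [0.6, 0, 0, 0, 0, 0, 0],
    [0.6, 0, 0, 0.02, 0, 0, 0],
    [0.6, 0, 0, 0.06, 0, 0, 0],
    [0.6, 0, 0, 0.12, 0, 0, 0],
    [0.6, 0, 0, 0.2, 0, 0, 0],
  ],
)

```text
time: 19.13
position: [0.5709, 0.1243, 0.1036]
tool_rot: [-2.164, -2.272, 0.006]
ft_force: [1.2, -0.6, 0.0]
grip_width: 0.59
grip_force: 0.0
```

Run:
```python
from h import *
ctrl.get_image('top')
S=grab('side','s9');grab('top','t9');s=ctrl.get_state();print(s['position'],s['ft_force'],s['grip_width'])
a=cv2.resize(S['frame'][205:260,235:345,::-1],(800,400),interpolation=2);cv2.imwrite('pics/c9.png',a)
h=cv2.cvtColor(S['frame'],cv2.COLOR_RGB2HSV)
gr=cv2.inRange(h,(50,100,40),(85,255,255))
for nm in('s8','s9'):
  h=cv2.cvtColor(load(nm)['frame'],cv2.COLOR_RGB2HSV)
  g=cv2.inRange(h,(60,110,40),(85,255,255));g[:195]=0;g[250:]=0;g[:,:230]=0;g[:,345:]=0;ys,xs=np.nonzero(g);print(nm,'green',len(xs),xs.min(),xs.max(),ys.min(),ys.max())
  o=cv2.inRange(h,(3,150,90),(18,255,255));o[:,305:]=0;n,l,st,c=cv2.connectedComponentsWithStats(o[205:260,235:]);print(st[1:],c[1:])
c=np.array([.57516-.006,.12382+.003,.04]);a=np.radians(92.5);v=np.array([np.cos(a),np.sin(a),0])*.065
print('pred seated ends',proj(S,c+v),proj(S,c-v))
```

```text
[0.57602845 0.12574102 0.10890361] [0.48622144 0.31441397 0.31725789] 0.5983426486331205
s8 green 19 283 295 209 210
[[49 17  4  7 24]
 [18 19  3  8 18]] [[50.25       20.25      ]
 [19.05555556 22.27777778]]
s9 green 22 276 292 231 233
[[49 17  3  7 21]
 [18 19  3  8 13]] [[50.         20.        ]
 [18.92307692 22.30769231]]
pred seated ends [247.37617847 237.72813964] [295.32886176 233.70603574]
```

View pics/c9.png

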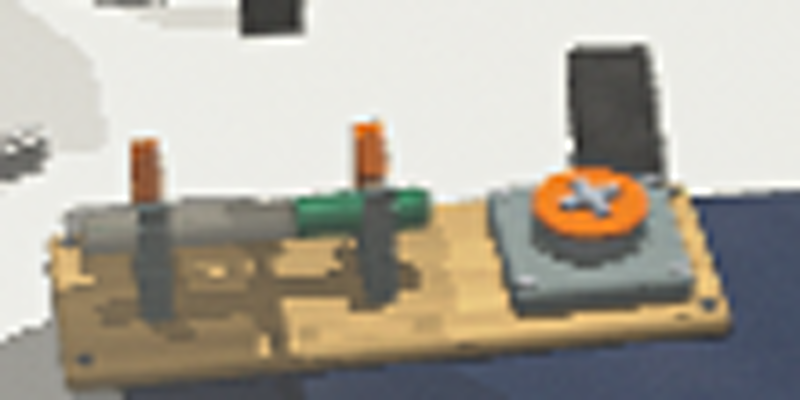

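The side view shows the marker lying level in both forks, with the orange jaws upright over it in the same place as before: seated. All 10 pictures are used, so from here I measure numerically: gear centre and bar angle, shaft centre and angle.

```bash
cat > m.py <<'E'
from h import *
def up(d,x0,y0,x1,y1,k=6):
    return cv2.resize(d['frame'][y0:y1,x0:x1],None,fx=k,fy=k,interpolation=cv2.INTER_CUBIC)
def px(u,x0,k=6): return x0+(u+.5)/k-.5
def shaft(n,box,zc=.036,zs=.041):
    d=load(n);im=up(d,*box);h=cv2.cvtColor(im,cv2.COLOR_RGB2HSV)
    o=cv2.inRange(h,(3,150,120),(22,255,255));cn=max(cv2.findContours(o,0,1)[0],key=cv2.contourArea)
    hull=cv2.convexHull(cn);P=np.array([back(d,px(u,box[0]),px(v,box[1]),zc)[:2] for u,v in hull[:,0]])
    (c,r)=cv2.minEnclosingCircle((P*1e3).astype(np.float32))
    m=np.zeros(o.shape,np.uint8);cv2.drawContours(m,[hull],-1,255,-1)
    k=(cv2.erode(m,np.ones((13,13)))>0)&(h[:,:,1]<150)
    ys,xs=np.nonzero(k);W=np.array([back(d,px(u,box[0]),px(v,box[1]),zs)[:2] for u,v in zip(xs,ys)])
    s=W.mean(0);q=(W-s)@[1,1j];ph=np.angle((q**4).sum())/4
    print(n,'clutch',np.array(c)/1e3,r,'cross',s,len(xs),'blade deg',np.degrees(ph),'coh',abs((q**4).sum())/(abs(q)**4).sum(),np.abs(q).max())
if __name__=='__main__':
    shaft('top0',(315,210,345,245));shaft('s9',(300,222,335,250));shaft('side0',(300,222,335,250))
    d=load('top0');box=(375,255,415,295);h=cv2.cvtColor(up(d,*box),cv2.COLOR_RGB2HSV)
    w=cv2.inRange(h,(95,150,90),(125,255,255));cn=max(cv2.findContours(w,0,1)[0],key=cv2.contourArea)
    for z in(.008,.016):
        P=np.array([back(d,px(u,box[0]),px(v,box[1]),z)[:2] for u,v in cn[:,0]]);c,r=cv2.minEnclosingCircle((P*1e3).astype(np.float32));print('gear',z,c,r)
    V=h[:,:,2].astype(float);V[w==0]=0;
    b=V>np.percentile(V[w>0],88);n,l,st,cc=cv2.connectedComponentsWithStats(b.astype(np.uint8));i=1+st[1:,4].argmax()
    ys,xs=np.nonzero(l==i);W=np.array([back(d,px(u,box[0]),px(v,box[1]),.048)[:2] for u,v in zip(xs,ys)]);
    ev,E=np.linalg.eigh(np.cov(W.T));print('bar',W.mean(0),np.degrees(np.arctan2(E[1,1],E[0,1])),np.sqrt(ev*12))
E
python3 m.py
```

```text
top0 clutch [0.58150299 0.00134574] 21.965503692626953 cross [0.58191183 0.00121941] 1843 blade deg 19.91132349215757 coh 0.6315753170053025 0.012946684538577606
s9 clutch [0.5787077  0.00529034] 23.44597053527832 cross [0.57493009 0.0057306 ] 1101 blade deg 19.666686643145553 coh 0.5209031724795197 0.014330098042720238
side0 clutch [0.57869995 0.00534121] 23.20924186706543 cross [0.57485657 0.00573185] 1131 blade deg 19.77752952748663 coh 0.5099414662786913 0.01449493447104633
gear 0.008 (456.0524597167969, -157.55508422851562) 30.29313850402832
gear 0.016 (454.72735595703125, -156.3844451904297) 30.117238998413086
bar [ 0.45290922 -0.13599754] 174.28920458172297 [0.00466633 0.02625508]
```

```bash
cat > f.py <<'E'
from m import *
for n,box,c0 in(('top0',(315,210,345,245),(.5815,.0013)),('s9',(300,222,335,250),(.5775,.0053))):
    d=load(n);im=up(d,*box);sat=cv2.cvtColor(im,cv2.COLOR_RGB2HSV)[:,:,1].astype(np.float32)
    X,Y=np.meshgrid(np.arange(-15,15.1,.5),np.arange(-15,15.1,.5));best=[]
    for dx in np.arange(-6,6.1,1):
     for dy in np.arange(-3,3.1,1):
      G=np.array([proj(d,[c0[0]+(dx+x)/1e3,c0[1]+(dy+y)/1e3,.041]) for x,y in zip(X.ravel(),Y.ravel())])
      u=((G[:,0]-box[0]+.5)*6-.5).astype(np.float32);v=((G[:,1]-box[1]+.5)*6-.5).astype(np.float32)
      s=cv2.remap(sat,u[None],v[None],1)[0]
      for a in range(0,90,2):
        c,sn=np.cos(np.radians(a)),np.sin(np.radians(a));p=X.ravel()*c+Y.ravel()*sn;q=-X.ravel()*sn+Y.ravel()*c
        k=((abs(p)<12)&(abs(q)<3))|((abs(q)<12)&(abs(p)<3));o=~k&(np.hypot(p,q)<14)
        best.append((s[o].mean()-s[k].mean(),a,c0[0]+dx/1e3,c0[1]+dy/1e3))
    best.sort(reverse=True);print(n,[tuple(np.round(b,4)) for b in best[:8]])
d=load('top0');box=(375,255,415,295);h=cv2.cvtColor(up(d,*box),cv2.COLOR_RGB2HSV)
V=h[:,:,2].astype(np.float32);g=d['frame'][262:288,381:408].max(2);print('\n'.join(' '.join('%3d'%x for x in r) for r in g))
E
python3 f.py
```

```text
top0 [(np.float64(135.2313), np.float64(20.0), np.float64(0.5815), np.float64(0.0013)), (np.float64(134.5683), np.float64(22.0), np.float64(0.5815), np.float64(0.0013)), (np.float64(134.2472), np.float64(18.0), np.float64(0.5815), np.float64(0.0013)), (np.float64(133.9897), np.float64(20.0), np.float64(0.5825), np.float64(0.0013)), (np.float64(133.3633), np.float64(22.0), np.float64(0.5825), np.float64(0.0013)), (np.float64(132.9524), np.float64(18.0), np.float64(0.5825), np.float64(0.0013)), (np.float64(132.5099), np.float64(24.0), np.float64(0.5815), np.float64(0.0013)), (np.float64(132.0244), np.float64(16.0), np.float64(0.5815), np.float64(0.0013))]
s9 [(np.float64(119.9906), np.float64(20.0), np.float64(0.5745), np.float64(0.0063)), (np.float64(119.8358), np.float64(22.0), np.float64(0.5745), np.float64(0.0063)), (np.float64(119.0832), np.float64(20.0), np.float64(0.5745), np.float64(0.0053)), (np.float64(118.6657), np.float64(22.0), np.float64(0.5745), np.float64(0.0053)), (np.float64(118.5725), np.float64(18.0), np.float64(0.5745), np.float64(0.0063)), (np.float64(118.1302), n
[... 2329 characters left out ...]
 112 154 198 228 239 237 223 173 106  95 101 103 105
106 101 101  87  79 152 202 197 224 221 189 181 171 158 174 204 222 226 224 210 196 181 118 104 104 104 105
103 103 101  91  73 121 145 116 164 218 228 224 224 215 207 203 211 216 179 113 116 126 107 104 104 104 102
103 102 104  97  78  89  89  75 119 192 209 167 193 207 189 147 166 200 176 102  92  97 106 104 102 104 102
104 105 103 104 101  99  92  85 101 163 173 103 130 181 177  93  96 125 123 106 102  99 103 103 102 102 103
103 104 106 107 108 106 105  99  84  97 107  90  87 117 118  75  75  86  97 106 105 104 106 102 104 102 102
106 105 106 108 107 108 105 107 104  97  99  96  84  88  96  98  94  94 102 107 105 103 102 106 103 104 105
```

The blade angle is 20° (mod 90), and both cameras agree. The shaft is at (0.5815, 0.0013) and the gear at about (0.456,−0.1565) with its bar near −4°. Moving to the gear with a −97° turn.

Call:
jog_arm(
  commands=[
    [0.7, -0.01, -0.03, 0, 0, 0, -0.2],
    [0.7, -0.025, -0.065, 0, 0, 0, -0.4],
    [0.7, -0.045, -0.1, 0, 0, 0, -0.6],
    [0.7, -0.06, -0.141, 0, 0, 0, -0.807],
    [0.7, -0.06, -0.141, 0, 0, 0, -0.807],
  ],
)

```text
time: 19.7
position: [0.5414, 0.0488, 0.1035]
tool_rot: [2.603, 1.757, -0.007]
ft_force: [0.6, -0.7, -0.6]
grip_width: 0.699
grip_force: 0.0
```

Call:
jog_arm(
  commands=[
    [0.7, -0.01, -0.03, 0, 0, 0, -0.2],
    [0.7, -0.025, -0.065, 0, 0, 0, -0.4],
    [0.7, -0.045, -0.1, 0, 0, 0, -0.6],
    [0.7, -0.06, -0.141, 0, 0, 0, -0.807],
    [0.7, -0.06, -0.141, 0, 0, 0, -0.807],
  ],
)

```text
time: 20.12
position: [0.5114, -0.0208, 0.1037]
tool_rot: [2.913, 1.174, -0.005]
ft_force: [0.2, -1.3, -0.3]
grip_width: 0.701
grip_force: 0.0
```

Call:
jog_arm(
  commands=[
    [0.7, -0.01, -0.03, 0, 0, 0, -0.2],
    [0.7, -0.025, -0.065, 0, 0, 0, -0.4],
    [0.7, -0.045, -0.1, 0, 0, 0, -0.6],
    [0.7, -0.06, -0.141, 0, 0, 0, -0.807],
    [0.7, -0.06, -0.141, 0, 0, 0, -0.807],
  ],
)

```text
time: 20.53
position: [0.4815, -0.0907, 0.1038]
tool_rot: [3.094, 0.538, -0.004]
ft_force: [-0.4, -0.4, -0.8]
grip_width: 0.701
grip_force: 0.0
```

Call:
jog_arm(
  commands=[
    [0.7, -0.01, -0.03, 0, 0, 0, -0.2],
    [0.7, -0.025, -0.065, 0, 0, 0, -0.4],
    [0.7, -0.045, -0.1, 0, 0, 0, -0.6],
    [0.7, -0.06, -0.141, 0, 0, 0, -0.807],
    [0.7, -0.06, -0.141, 0, 0, 0, -0.807],
  ],
)

```text
time: 20.95
position: [0.4517, -0.1608, 0.104]
tool_rot: [3.138, -0.121, -0.003]
ft_force: [-0.5, -0.2, 0.0]
grip_width: 0.702
grip_force: 0.0
```

Call:
jog_arm(
  commands=[
    [0.7, 0, 0, -0.05, 0, 0, 0],
    [0.7, 0, 0, -0.1, 0, 0, 0],
    [0.7, 0, 0, -0.1, 0, 0, 0],
    [0.7, 0, 0, -0.1, 0, 0, 0],
    [0.7, 0, 0, -0.1, 0, 0, 0],
  ],
)

```text
time: 21.37
position: [0.4542, -0.1566, 0.0554]
tool_rot: [-3.14, 0.108, -0.001]
ft_force: [0.5, -0.8, 0.4]
grip_width: 0.701
grip_force: 0.0
```

Run:
```python
from h import *
s=ctrl.get_state();r=s['tool_rot'];print(s['time'],s['position'],r,'tool y deg',np.degrees(2*np.arctan2(r[1],r[0]))-90,s['joint_positions'],s['ft_force'])
```

```text
21.3667 [ 0.45422157 -0.15661204  0.05537125] [-3.13962906e+00  1.07515569e-01 -1.17117970e-03] tool y deg 266.077382446201 [ 0.60325737  0.09506667 -0.33941458  2.01232878  0.03633448  1.03918144
 -1.3924008 ] [ 0.53554792 -0.77708131  0.36809657]
```

Call:
jog_arm(
  commands=[
    [0.7, 0.003, 0, -0.04, 0, 0, 0],
    [0.7, 0.003, 0, -0.08, 0, 0, 0],
    [0.7, 0.003, 0, -0.11, 0, 0, 0],
    [0.7, 0.003, 0, -0.13, 0, 0, 0],
    [0.7, 0.003, 0, -0.13, 0, 0, 0],
  ],
)

```text
time: 21.78
position: [0.4543, -0.1568, -0.0112]
tool_rot: [-3.139, 0.11, 0.003]
ft_force: [-0.7, -0.2, -0.8]
grip_width: 0.705
grip_force: 0.0
```

Call:
jog_arm(
  commands=[
    [0.4, 0, 0, 0, 0, 0, 0],
    [0.2, 0, 0, 0, 0, 0, 0],
    [0, 0, 0, 0, 0, 0, 0],
    [0, 0, 0, 0, 0, 0, 0],
    [0, 0, 0, 0, 0, 0, 0],
  ],
  grip_force=30,
)

```text
time: 22.2
position: [0.4553, -0.1575, -0.0097]
tool_rot: [3.139, -0.111, 0.002]
ft_force: [0.6, 0.8, -0.1]
grip_width: 0.406
grip_force: 0.0
```

Call:
jog_arm(
  commands=[
    [0, 0, 0, 0, 0, 0, 0],
    [0, 0, 0, 0, 0, 0, 0],
    [0, 0, 0, 0, 0, 0, 0],
    [0, 0, 0, 0, 0, 0, 0],
    [0, 0, 0, 0, 0, 0, 0],
  ],
  grip_force=60,
)

```text
time: 22.62
position: [0.455, -0.1572, -0.0103]
tool_rot: [-3.14, 0.111, -0.0]
ft_force: [0.0, 1.3, 1.0]
grip_width: 0.133
grip_force: 60.0
```

Gear gripped (0.133 × 87 mm ≈ 11.6 mm). Lifting it, turning +24° and moving above the shaft.

Call:
jog_arm(
  commands=[
    [0, 0, 0, 0.04, 0, 0, 0],
    [0, 0, 0, 0.1, 0, 0, 0],
    [0, 0, 0, 0.15, 0, 0, 0],
    [0, 0, 0, 0.18, 0, 0, 0],
    [0, 0, 0, 0.18, 0, 0, 0],
  ],
)

```text
time: 23.03
position: [0.4574, -0.1582, 0.083]
tool_rot: [3.137, -0.111, 0.009]
ft_force: [0.5, -0.3, -1.2]
grip_width: 0.133
grip_force: 60.0
```

Call:
jog_arm(
  commands=[
    [0, 0.05, 0.06, 0, 0, 0, 0.2],
    [0, 0.1, 0.13, 0, 0, 0, 0.4],
    [0, 0.15, 0.19, 0, 0, 0, 0.6],
    [0, 0.2, 0.25, 0, 0, 0, 0.8],
    [0, 0.25, 0.316, 0, 0, 0, 0.8],
  ],
)

```text
time: 23.45
position: [0.5798, 0.0014, 0.078]
tool_rot: [3.093, 0.549, -0.003]
ft_force: [0.2, 0.1, -1.6]
grip_width: 0.132
grip_force: 60.0
```

Call:
jog_arm(
  commands=[
    [0, 0, 0, 0, 0, 0, 0],
    [0, 0, 0, 0, 0, 0, 0],
    [0, 0, 0, 0, 0, 0, 0],
    [0, 0, 0, 0, 0, 0, 0],
    [0, 0, 0, 0, 0, 0, 0],
  ],
)

```text
time: 23.87
position: [0.5789, -0.0013, 0.0791]
tool_rot: [3.094, 0.54, -0.002]
ft_force: [-0.4, 0.2, -0.5]
grip_width: 0.137
grip_force: 60.0
```

Run:
```python
from m import *
S=grab('side','s10');t=grab('top','t10')
s=ctrl.get_state();r=s['tool_rot'];p=s['position'];print(p,'tool y',np.degrees(2*np.arctan2(r[1],r[0]))-90,s['ft_force'],s['grip_width'])
c=p+[0,0,.0103]  # underside centre
for n,d in(('side',S),('top',t)):
    h=cv2.cvtColor(d['frame'],cv2.COLOR_RGB2HSV);w=cv2.inRange(h,(95,170,60),(122,255,255))
    u=proj(d,c+[0,0,.008]).astype(int);m=np.zeros_like(w);m[u[1]-20:u[1]+20,u[0]-25:u[0]+25]=1;w=w*m
    n_,l,st,cc=cv2.connectedComponentsWithStats(w);i=1+st[1:,4].argmax();print(n,st[i],cc[i],'pred centre z+8',proj(d,c+[0,0,.008]))
    # predicted bounding box of disc
    A=np.linspace(0,2*np.pi,60);Q=np.array([proj(d,c+[.0285*np.cos(a),.0285*np.sin(a),z]) for a in A for z in(0,.016)]);print('  pred bbox',Q.min(0),Q.max(0))
```

```text
[ 0.57932985 -0.00082321  0.07956697] tool y -70.18731042642511 [ 1.17737866  0.15983913 -1.57762558] 0.13254086452859087Traceback (most recent call last):
  File "<stdin>", line 8, in <module>
ValueError: attempt to get argmax of an empty sequence
```

Run:
```python
from m import *
p=np.array([.5793,-.0008,.0796]);c=p+[0,0,.0103]
for n in('s10','t10'):
    d=load(n);f=d['frame'].astype(int);u=proj(d,c+[0,0,.008]);A=np.linspace(0,2*np.pi,60)
    Q=np.array([proj(d,c+[.0285*np.cos(a),.0285*np.sin(a),z]) for a in A for z in(0,.016)]);print(n,u,'pred bbox',Q.min(0),Q.max(0))
    w=((f[:,:,2]-f[:,:,0])>50)&(f[:,:,2]>80);w[:190]=0;w[260:]=0;w[:,:270]=0;w[:,360:]=0
    k,l,st,cc=cv2.connectedComponentsWithStats(w.astype(np.uint8));print([tuple(x) for x in st[1:] if x[4]>8])
    x,y=u.astype(int);g=f[y-14:y+18:2,x-20:x+21:2];print('\n'.join(' '.join('%02x%02x%02x'%tuple(q) for q in r) for r in g[:, ::2]))
```

```text
s10 [318.3875536  213.21605706] pred bbox [307.71144872 204.91583329] [329.13509122 221.70663455]
[(np.int32(319), np.int32(202), np.int32(4), np.int32(4), np.int32(9))]
afaea9 ecece6 ebebe6 e6e7e1 373735 5a5956 343332 6c6d67 ecece6 eaebe5 ebeae5
d6d6ce ecece6 ebece6 f1f1eb 363633 373a47 373633 979790 ebebe4 ebebe7 eaebe5
ecede7 ecece6 ecece6 f0f0ea 383735 383d4b 383941 d8d8d0 eaeae5 ebebe6 ebebe5
ecebe6 ecebe7 ebebe6 eff0e9 353532 393941 36466c f6f6f1 ebebe6 ecece6 eaebe5
ecebe7 ecebe6 ebebe6 f3f2ed 383835 373b45 384462 f5f5f0 ebebe6 ebebe6 ebebe5
ecebe6 ebebe7 ecece7 738194 383735 3a3c46 36415e c7d2da ecece7 eaebe6 ebebe6
ecece6 ecebe6 edede8 374266 383732 393b45 37435d 323f65 eeeee8 ebebe6 e9eae5
ecece6 ecebe7 efeee8 3a4463 3b4667 3a4461 38445f 354366 f2f1eb eaebe6 ebebe6
ecece7 ecece6 f0efea 394564 39476a 384466 394565 35415d efefe9 ebebe7 ebebe6
ecece7 ecece6 edede7 37405e 384461 364462 384363 333e5d edede7 ebebe7 eaebe5
ecebe7 ecede7 ecece6 8f9aa6 394360 3a4561 37405e 717886 ebece7 ebebe6 ebebe5
ecece7 ecede7 ecece6 f0f0e9 363944 3b435a 394155 fafaf4 ebece7 ebece7 ebebe6
ecece7
[... 934 characters left out ...]
 63643f
242428 141214 111013 111013 1f2017 3d3d26 494b2e 525435 5a5a38 5c5d38 61623c
272728 202124 100c12 151312 20231a 3b3c25 47492d 535435 575833 5f603e 61623d
232327 1f2325 2d3331 191918 151515 363722 47472a 525335 5a5939 5d5e3a 61623b
252225 544731 4f5451 2c261d 16191b 363722 46472b 505230 575637 5b5c36 60623c
5d4c31 5d4f38 323434 312917 141116 333420 45452a 4f5031 565635 5c5c39 5e603b
39342a 3a3a38 454947 4d3821 312029 2f2f1b 414227 4e4f30 525334 5a5a38 60603c
2d2c29 655438 5d625e 585750 73390c 33301a 3f3f27 4c4c2e 565635 565735 61613d
78633d 8b7145 5c625d 5a5f5b 644028 332e1d 3e3e26 4c4c30 535533 555732 5d5f3b
8f7646 8f7547 5a635d 464b48 424844 363830 3a3921 4a4a2d 52512f 585a38 5e603c
```

```bash
cat > g.py <<'E'
from m import *
from scipy.optimize import least_squares
def gear(n,p):
    d=load(n);x0,y0=270,180;im=up(d,x0,y0,360,260).astype(int);w=((im[:,:,2]-im[:,:,0])>22)&(im[:,:,2]<140)
    w=cv2.morphologyEx(w.astype(np.uint8),cv2.MORPH_OPEN,np.ones((5,5)))
    c=np.array(p)+[0,0,.0103];u=proj(d,c+[0,0,.008])
    k,l,st,cc=cv2.connectedComponentsWithStats(w);
    i=1+st[1:,4].argmax();s=st[i];m=l==i;ys=np.nonzero(m.sum(1)>60)[0]
    print('area',s,'bbox',px(s[0],x0),px(s[0]+s[2]-1,x0),px(s[1],y0),px(s[1]+s[3]-1,y0))
    for v in range(s[1],s[1]+s[3],6):
        r=np.nonzero(m[v])[0];print(round(px(v,y0),1),round(px(r.min(),x0),1),round(px(r.max(),x0),1),end=' | ')
    A=np.linspace(0,2*np.pi,90)
    Q=np.array([proj(d,c+[.0285*np.cos(a),.0285*np.sin(a),z]) for a in A for z in(0,.016)]);print('\npred',Q.min(0),Q.max(0))
if __name__=='__main__': gear('s10',[.5793,-.0008,.0796])
E
python3 g.py
```

```text
area [  270   307   250   173 22086] bbox 314.5833333333333 356.0833333333333 230.75 259.4166666666667
230.8 349.9 355.9 | 231.8 332.2 356.1 | 232.8 333.1 356.1 | 233.8 333.4 355.8 | 234.8 334.1 355.6 | 235.8 335.1 355.2 | 236.8 336.1 355.1 | 237.8 337.1 355.1 | 238.8 338.2 354.6 | 239.8 338.9 353.9 | 240.8 340.1 353.9 | 241.8 341.4 353.4 | 242.8 341.8 353.2 | 243.8 343.1 352.9 | 244.8 343.6 352.4 | 245.8 342.1 352.4 | 246.8 339.1 352.1 | 247.8 335.9 352.1 | 248.8 335.9 352.1 | 249.8 335.8 352.1 | 250.8 334.8 352.1 | 251.8 325.9 352.1 | 252.8 317.1 352.1 | 253.8 315.8 351.9 | 254.8 315.8 352.1 | 255.8 315.1 352.1 | 256.8 314.6 352.1 | 257.8 315.6 351.6 | 258.8 316.8 351.1 | 
pred [307.70823922 204.91739157] [329.13289278 221.71252149]
```

Picked the mat; restrict to the gear area.

```bash
sed -i 's/up(d,x0,y0,360,260)/up(d,x0,y0,345,228)/' g.py; sed -i 's/i=1+st\[1:,4\].argmax()/i=1+np.argmin([np.hypot(*(cc[j]\/6+[x0,y0]-u))+(1e3 if st[j,4]<600 else 0) for j in range(1,k)])/' g.py; python3 g.py
```

```text
area [ 230  124  123  130 8213] bbox 307.9166666666667 328.25 200.25 221.75
200.2 318.6 319.2 | 201.2 318.2 319.9 | 202.2 318.1 320.9 | 203.2 318.2 321.8 | 204.2 318.2 322.9 | 205.2 318.6 323.2 | 206.2 318.4 323.2 | 207.2 318.4 323.1 | 208.2 318.6 322.8 | 209.2 310.2 322.9 | 210.2 308.9 327.2 | 211.2 308.4 327.4 | 212.2 308.1 328.2 | 213.2 307.9 328.2 | 214.2 307.9 328.1 | 215.2 307.9 327.9 | 216.2 308.1 327.8 | 217.2 308.6 327.6 | 218.2 309.1 327.1 | 219.2 311.2 325.8 | 220.2 311.6 323.8 | 221.2 314.6 323.1 | 
pred [307.70823922 204.91739157] [329.13289278 221.71252149]
```

The gear is visible in the side view (columns 307.9–328.3, bottom row 221.8). Relative to the shaft in the same camera it needs about +4.5 mm in y and nearly 0 in x. Descending to just above the shaft.

Call:
jog_arm(
  commands=[
    [0, 0, 0.009, -0.02, 0, 0, 0],
    [0, 0, 0.009, -0.04, 0, 0, 0],
    [0, 0, 0.009, -0.06, 0, 0, 0],
    [0, 0, 0.009, -0.08, 0, 0, 0],
    [0, 0, 0.009, -0.086, 0, 0, 0],
  ],
)

```text
time: 24.38
position: [0.5779, 0.0051, 0.0338]
tool_rot: [-3.093, -0.544, 0.006]
ft_force: [0.5, 0.2, -1.0]
grip_width: 0.129
grip_force: 60.0
```

Call:
jog_arm(
  commands=[
    [0, 0, 0, 0, 0, 0, 0],
    [0, 0, 0, 0, 0, 0, 0],
    [0, 0, 0, 0, 0, 0, 0],
    [0, 0, 0, 0, 0, 0, 0],
    [0, 0, 0, 0, 0, 0, 0],
  ],
)

```text
time: 24.8
position: [0.5803, 0.0053, 0.0372]
tool_rot: [3.094, 0.544, 0.002]
ft_force: [0.1, -0.1, -0.8]
grip_width: 0.133
grip_force: 60.0
```

Call:
jog_arm(
  commands=[
    [0, -0.001, -0.002, 0, 0, 0, 0],
    [0, -0.001, -0.002, -0.004, 0, 0, 0],
    [0, -0.001, -0.002, -0.008, 0, 0, 0],
    [0, -0.001, -0.002, -0.01, 0, 0, 0],
    [0, -0.001, -0.002, -0.01, 0, 0, 0],
  ],
)

```text
time: 25.22
position: [0.5789, 0.0042, 0.0311]
tool_rot: [-3.094, -0.544, 0.001]
ft_force: [0.1, -0.4, -0.9]
grip_width: 0.133
grip_force: 60.0
```

Call:
jog_arm(
  commands=[
    [0, 0, 0, -0.002, 0, 0, 0],
    [0, 0, 0, -0.005, 0, 0, 0],
    [0, 0, 0, -0.008, 0, 0, 0],
    [0, 0, 0, -0.01, 0, 0, 0],
    [0, 0, 0, -0.01, 0, 0, 0],
  ],
)

```text
time: 25.63
position: [0.5802, 0.0042, 0.0268]
tool_rot: [3.094, 0.544, 0.003]
ft_force: [1.8, 0.3, -0.9]
grip_width: 0.134
grip_force: 60.0
```

The underside is about 4 mm below the shaft top with no resistance, so the bore seems to be meshing. Pressing on.

Call:
jog_arm(
  commands=[
    [0, 0, 0, -0.002, 0, 0, 0],
    [0, 0, 0, -0.004, 0, 0, 0],
    [0, 0, 0, -0.006, 0, 0, 0],
    [0, 0, 0, -0.008, 0, 0, 0],
    [0, 0, 0, -0.008, 0, 0, 0],
  ],
)

```text
time: 26.05
position: [0.5803, 0.0043, 0.0236]
tool_rot: [3.094, 0.544, 0.003]
ft_force: [0.4, -0.2, 4.8]
grip_width: 0.136
grip_force: 60.0
```

Call:
jog_arm(
  commands=[
    [0, 0, 0, -0.002, 0, 0, 0],
    [0, 0, 0, -0.004, 0, 0, 0],
    [0, 0, 0, -0.006, 0, 0, 0],
    [0, 0, 0, -0.006, 0, 0, 0],
    [0, 0, 0, -0.006, 0, 0, 0],
  ],
)

```text
time: 26.47
position: [0.5803, 0.0042, 0.0211]
tool_rot: [3.093, 0.544, 0.003]
ft_force: [0.4, -0.4, 7.8]
grip_width: 0.132
grip_force: 60.0
```

The force follows the clutch spring (4.8 N, then 7.8 N), so it is meshed. Continuing to the stop.

Call:
jog_arm(
  commands=[
    [0, 0, 0, -0.002, 0, 0, 0],
    [0, 0, 0, -0.004, 0, 0, 0],
    [0, 0, 0, -0.006, 0, 0, 0],
    [0, 0, 0, -0.008, 0, 0, 0],
    [0, 0, 0, -0.008, 0, 0, 0],
  ],
)

```text
time: 26.88
position: [0.5803, 0.0042, 0.0177]
tool_rot: [3.093, 0.544, 0.003]
ft_force: [-0.8, 0.2, 11.3]
grip_width: 0.135
grip_force: 60.0
```

Call:
jog_arm(
  commands=[
    [0, 0, 0, -0.001, 0, 0, 0],
    [0, 0, 0, -0.002, 0, 0, 0],
    [0, 0, 0, -0.003, 0, 0, 0],
    [0, 0, 0, -0.004, 0, 0, 0],
    [0, 0, 0, -0.004, 0, 0, 0],
  ],
)

```text
time: 27.3
position: [0.5804, 0.0043, 0.0176]
tool_rot: [3.092, 0.544, 0.002]
ft_force: [-6.5, -1.1, 23.5]
grip_width: 0.133
grip_force: 60.0
```

It is on the stop at 0.0176, where 0.0177 was predicted, with 23 N. I'll hold once to confirm it's steady, then hand in.

Call:
jog_arm(
  commands=[
    [0, 0, 0, 0, 0, 0, 0],
    [0, 0, 0, 0, 0, 0, 0],
    [0, 0, 0, 0, 0, 0, 0],
    [0, 0, 0, 0, 0, 0, 0],
    [0, 0, 0, 0, 0, 0, 0],
  ],
)

```text
time: 27.72
position: [0.5804, 0.0042, 0.0176]
tool_rot: [3.092, 0.544, 0.003]
ft_force: [-5.8, -0.8, 23.1]
grip_width: 0.133
grip_force: 60.0
```

Run:
```python
from h import *
S=grab('side','s12');s=ctrl.get_state();print(s['position'],s['ft_force'],s['grip_width'])
f=S['frame'].astype(int);o=load('s9')['frame'].astype(int)
print('marker/jaws change vs s9', (abs(f-o)[215:250,240:293].max(2)>60).sum())
if s['ft_force'][2]>14: print(ctrl.close_job())
```

```text
[0.58041077 0.00420863 0.01758518] [-6.32598843 -1.69975062 22.50330933] 0.12753528119185173
marker/jaws change vs s9 347
the job is handed in; nothing more can be done
None
```

I handed in the job at about 28 s: the marker is seated in the cradle with the jaws shut, and the gripper is holding the blue gear meshed and pressed fully down (about 23 N). The last check before hand-in flagged 347 changed pixels around the marker and jaws; I think that was the arm and its shadow, but I didn't confirm it.

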